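# Nudge a model's base plate onto its locating pins

### The job

The white base plate of the spire model lies crooked on the plywood assembly board, propped up on the board's two locating pins. Nudge it sideways by its edges with the fingertips until its round hole and its slot drop over the pins and it lies flat on the board. Do not lift the plate, do not touch the freshly glued spire that stands on it, and leave the two loose finials and the jar where they are.

Things in the scene. Friction and masses are not known exactly. Their poses are not given: they have to be found in the camera images.
- board: plywood board, fixed, 260 (x) x 300 (y) x 18 mm; origin at the centre of its underside, on the marble; x axis points away from the robot (give or take its yaw), y left, z up. A thin dark pencil outline, 131 x 161 mm, centred on its upper face, shows where the plate belongs: home is the plate's frame parallel to the board's, centre over centre
- seat (a point): point on the board's upper face, at its centre: the plate's underside centre belongs here
- pin_left (a point): tip of the left locating pin, fixed in the board at x +29, y +50 mm of the board's centre. Steel, 12 mm thick up to 5 mm above the board, then a bullet nose that tapers to 5 mm thick at the tip, 12 mm above the board. It fits the round hole
- pin_right (a point): tip of the right locating pin, the same, at x +29, y -50 mm of the board's centre. It fits the slot
- plate: loose white plate, 130 (x) x 160 (y) x 10 mm, about 0.35 kg, origin: centre of underside, axes as the board's when home. Starts 12-24 mm nearer the robot than home, up to 20 mm left or right, turned up to 0.1 rad, tilted 0.1: near (-x) edge on the board, far part on the pin tips, hidden under it. Slides when pushed on an edge, drops by its weight once both holes are over the pins
- plate_front (a point): middle of the plate's lower near (-x) edge; it rests on the board throughout
- hole_left (a point): centre of the plate's round hole, at the underside; hole 15 mm across, through, at x +29, y +50 mm of the plate's centre
- slot_right (a point): centre of the plate's slot, at the underside; 15 mm (x) by 21 mm (y), through, at x +29, y -50 mm of the plate's centre
- spire: small white spire, fixed on the plate; its axis stands at x -18, y 0 mm of the plate's centre; foot 56 mm across, then 34 mm and narrower, top 78 mm above the plate's underside. Origin on its axis in the plane of the plate's underside. Freshly glued: not to be touched
- finial_tall: loose white finial, upright on the marble beyond the board's far edge or to the right of the board, 44 mm across the foot, 150 mm tall, origin at the centre of its foot
- finial_short: loose white finial, upright on the marble beyond the board's far edge or to the right of the board, 52 mm across the foot, 112 mm tall, origin at the centre of its foot
- jar: white plastic jar with lid, 60 mm across, 75 mm tall, on the marble to the left of the board, origin at the centre of its underside
Mind the look-alikes: they are no part of the job. What is shaped like the finial_short but red is not meant. Leave any pink look-alike of the finial_tall alone.

How it is judged (in metres and radians):
At the end, for the whole second after the job is handed in: The plate lies flat on the board (underside within 2 mm of it, tilt under 0.03 rad), at rest, with the left pin in the round hole (centres within 3.5 mm) and the right pin in the slot (within 6 mm); finials and jar still upright in place (z of plate in the frame of seat below 0.002 m and angle between plate's own z axis and vertical below 0.03 rad and horizontal distance between hole_left and pin_left below 0.0035 m and horizontal distance between slot_right and pin_right below 0.006 m and linear speed of plate below 0.01 m/s and angle between each of finial_tall, finial_short, jar's own z axis and vertical below 0.1 rad); the robot touches nothing.
It fails at once if the plate is lifted: its near edge more than 8 mm off the board, or its centre more than 18 mm (z of plate_front in the frame of seat above 0.008 m or z of plate in the frame of seat above 0.018 m).
It fails at once if the glued spire is touched by the robot (over 0.5 N) (contact force between any of the fingers, the arm and spire above 0.5 N).
It fails at once if a finial or the jar is moved by more than 10 mm (distance of any of finial_tall, finial_short, jar from where it was at the start of the episode above 0.01 m).
It also fails if it takes over 54 s, if anything falls off the work surface, if the arm or the gripper's body presses on something with over 40 N, if the wrist force passes 120 N, or if a joint passes its speed limit or range.

### The arm

A 7-joint arm with a two-finger parallel gripper is mounted at the origin on the work surface. World frame = base frame: x ahead of the robot, y to its left, z up, the work surface at z = 0. Lengths are in m, angles in degrees, forces in N, time in s.
With the tool pointing down it reaches from about 0.425 to 1.025 m from the base axis. Payload 3.6 kg.
Tool frame: the origin (TCP) lies between the finger pads; the fingertips stand 8 mm ahead of it and the grasp point (between the pads) lies 11 mm behind it; z points along the fingers, y is the direction in which the jaws open and shut (so a half turn about z gives the same grasp; the last joint's range is limited). The gripper opens to 85 mm and grips with 20 to 120 N. Pads are 22 mm wide; open, the fingers measure 114 mm over their backs; the gripper's body (76 mm by 85 mm) begins 54 mm behind the grasp point. The pads swing forward as they close: fully open they stand 13 mm farther back than shut.
Start: joints at [-69.929, 33.873, 2.773, 92.16, -1.908, 54.013, -1.931], TCP at [0.311, 0.655, 0.239] pointing down, gripper open.
Joint ranges: [-153.93, 153.93], [-27.13, 128.08], [-72.61, 78.16], [10.71, 143.7], [-87.88, 267.88], [4.46, 118.87], [-176.78, 176.78]. Speed limits (degrees/s): [147.25, 147.25, 180, 180, 180, 180, 180].

### API

Orientations are given as a 3x3 rotation matrix whose columns are the frame's x, y, z axes.
In Python, from rig import readout, vision, workorder gives the robot as it stands.
- The arm moves only by the tool send_rows, never from a script. Its argument "increments" is a list of rows, each a list of 3 entries, a list of its own where there are three numbers: the shift along the tool's x, y, z in mm, then the turn, a rotation vector about the tool's x, y, z in degrees, then the closure, from 0 (fully open) to 1 (shut). A call has 1 to 20 rows; each row is the pose to reach, as a shift and turn from the pose commanded when the call began, along the tool's axes at that moment; what a row does not reach only later rows make up. A row lasts 1/12 s, in which the tool goes at most 41.7 mm and 7.16 degrees, less where a joint would pass 70% of its speed; a pose out of reach is approached as far as the arm can. A call with a gripper value outside its range is refused whole. The fingers move at their own pace and stop on an object; "newtons" is the grip in N (left out, the last holds). Time passes only in rows, so rows that repeat a pose let the fingers close. It gives the time, the measured TCP pose, the force and the opening at its end, in the units of the state.
- readout.read_state(): the state, without advancing time (a new reading comes with each control period).
- vision.camera(name): name is "side" or "top"; returns (picture, depth): 480x640x3 uint8, red, green, blue; 480x640 float32, m along the optical axis (not along the pixel's ray), 0 where there is no reading.
- vision.camera_params(name): a dict with "K" (3x3 intrinsics, pixels), "D" ([k1, k2, p1, p2, k3] as OpenCV has them; the pictures are not rectified), "R" (3x3) and "t" (3): a world point X has camera coordinates R X + t. Camera axes: x right, y down, z forward; pixel columns grow to the right and rows downward; lengths in m; the calibration is good to about 2 mm. A picture is of the moment at which its call begins. camera_params takes no time and is no camera call.
- workorder.sign_off(): hands the job in, once; it reports no verdict.
The state is a dict: "clock": time; "joints": joint angles; "qvel": joint speeds; "joint_torque": joint torques, N m; "ee_pos": TCP position; "eef_rot": TCP orientation; "ft_force": force on the tool from outside, world axes, zero at the start; "wrist_torque": the same for the moment, N m; "grip_width": opening from 0.0 (shut) to 1.0 (fully open).
Only numpy, scipy, OpenCV 4.12 (cv2) and the standard library are available. Lean on these libraries where they do the work, as an engineer would, in place of code of your own. Each camera call takes 0.05 s, during which the arm holds its last target. There are 200 camera calls.

## Working session

There is one attempt and no reset: what is moved stays moved. The work goes in short steps, Python scripts to look and compute and a tool call to move; the robot and the scene stay as the last step left them, time stands still between calls to the robot, and variables do not carry over. Pictures are saved under pics/ and viewed, about 8 in all and at most 12, crops included, and the job is handed in when it is done.

Besides the shell and the picture viewer there is one more tool, called as name(argument=value, ...), one argument or row to a line, values as JSON. send_rows: Moves the arm, as the interface text tells. Its arguments: {"type":"object","properties":{"increments":{"type":"array","items":{"type":"array"}},"newtons":{"type":"number"}},"required":["increments"]}

```bash
mkdir -p pics; ls
cat > h.py <<'E'
import numpy as np, cv2
from rig import readout, vision, workorder
def snap(n,tag):
    im,d=vision.camera(n); cv2.imwrite(f'pics/{tag}.png',im[:,:,::-1]); np.savez(f'pics/{tag}.npz',im=im,d=d); return im,d
def world(n,px,z=None,d=None):
    p=vision.camera_params(n); K,D,R,t=[np.array(p[k],float) for k in('K','D','R','t')]
    r=cv2.undistortPoints(np.array(px,float).reshape(-1,1,2),K,D).reshape(-1,2); r=np.c_[r,np.ones(len(r))]
    c=-R.T@t; w=r@R
    s=(z-c[2])/w[:,2] if z is not None else np.array(d)
    return c+w*np.reshape(s,(-1,1))
def pix(n,X):
    p=vision.camera_params(n); K,D,R,t=[np.array(p[k],float) for k in('K','D','R','t')]
    return cv2.projectPoints(np.array(X,float).reshape(-1,3),cv2.Rodrigues(R)[0],t,K,D)[0].reshape(-1,2)
E
python3 - <<'E'
from h import *
for n in('top','side'):
    snap(n,n+'0'); p=vision.camera_params(n); print(n,p['K'],-np.array(p['R']).T@p['t'],np.array(p['R'])[2])
s=readout.read_state(); print(s)
a=[cv2.imread(f'pics/{n}0.png') for n in('top','side')]
E
```

```text
pics
top [[519.11051509   0.         325.6506737 ]
 [  0.         519.11051509 234.9610867 ]
 [  0.           0.           1.        ]] [0.39766055 0.05834977 1.20612822] [ 0.20958941 -0.02449559 -0.97748261]
side [[476.03671604   0.         325.86370948]
 [  0.         476.03671604 240.46690056]
 [  0.           0.           1.        ]] [ 0.49141326 -0.77402399  0.49857934] [ 0.16229609  0.86466379 -0.47541193]
{'clock': 0.1, 'joints': array([-69.93101095,  33.91963238,   2.76615816,  92.22960511,
        -1.90941528,  54.01254041,  -1.93174668]), 'qvel': array([-0.05385207, -0.19050547,  0.01280915, -0.21193054,  0.02772623,
        0.0204642 ,  0.0686859 ]), 'joint_torque': array([ 4.26660787e-03, -5.50001800e+01,  1.55269627e+00, -1.98826253e+01,
        9.64908977e-03,  3.79813937e-03, -1.00845216e-05]), 'ee_pos': array([0.31093084, 0.6541248 , 0.23826152]), 'eef_rot': array([[-9.03169916e-01,  4.29282505e-01, -7.95904859e-04],
       [ 4.29283236e-01,  9.03168013e-01, -1.85572033e-03],
       [-7.77924643e-05, -2.01769939e-03, -9.99997961e-01]]), 'ft_force': array([ 1.05671428, -0.48622283, -0.80556953]), 'wrist_torque': array([-0.00277237, -0.00034253,  0.00509065]), 'grip_width': 1.0023746837680307}
```

View pics/top0.png

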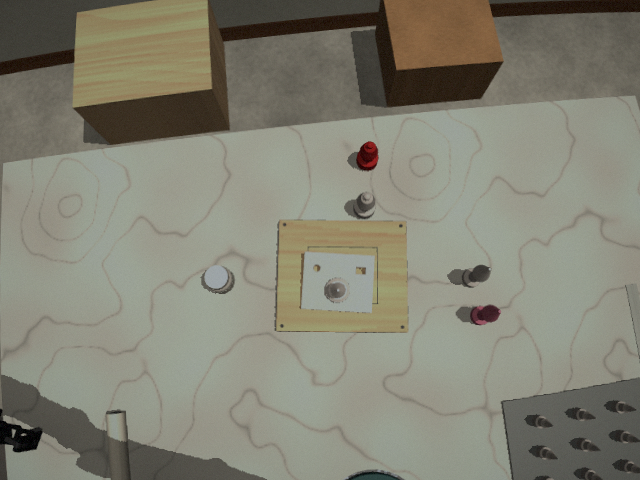

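View pics/side0.png

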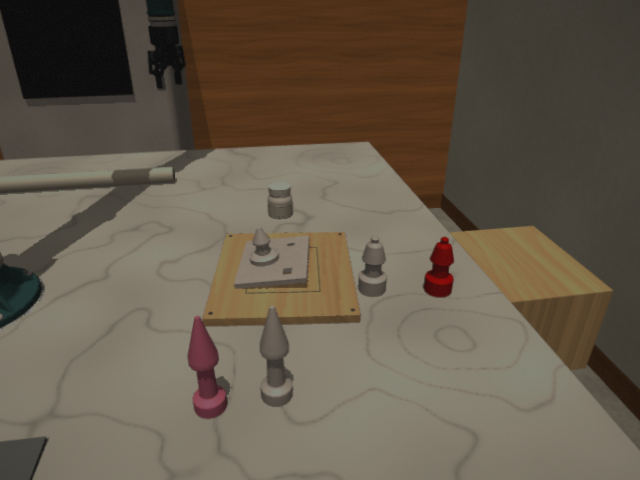

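Top view: the board spans (277,220)-(408,332), with the plate at (302,252)-(373,312). The spire is at (337,288), the jar at (218,279), the white short finial at (364,205) and the white tall finial at (475,276). The look-alikes are red (367,156) and pink (485,315). The plate is the only white slab on the board, so I'll check it in a close crop.

Run:
```python
from h import *
im=cv2.imread('pics/top0.png')[212:342,265:420]
cv2.imwrite('pics/c1.png',cv2.resize(im,None,fx=5,fy=4.5 if 0 else 4.6,interpolation=cv2.INTER_CUBIC)[:598])
d=np.load('pics/top0.npz')['d']
for u,v in[(118,415),(118,440),(116,470),(365,215),(475,280),(218,279),(100,350)]:
    print(u,v,world('top',[(u,v)],d=[d[v,u]]))
# board corners approx at z=.018
print(world('top',[(277.5,220.5),(406,220.5),(408,331.5),(276,331.5)],z=.018))
```

```text
118 415 [[0.29390249 0.53586058 0.03658618]]
118 440 [[0.2394244  0.53923581 0.03869407]]
116 470 [[0.17540444 0.54683271 0.04507543]]
365 215 [[ 0.68800625 -0.06862787  0.02478315]]
475 280 [[ 0.50057863 -0.28620464  0.07729765]]
218 279 [[0.56896647 0.27724491 0.07409561]]
100 350 [[ 0.44318896  0.5876193  -0.00523898]]
[[ 0.70012798  0.1373794   0.018     ]
 [ 0.66532957 -0.16410448  0.018     ]
 [ 0.40835216 -0.13126679  0.018     ]
 [ 0.44322411  0.16593978  0.018     ]]
```

View pics/c1.png

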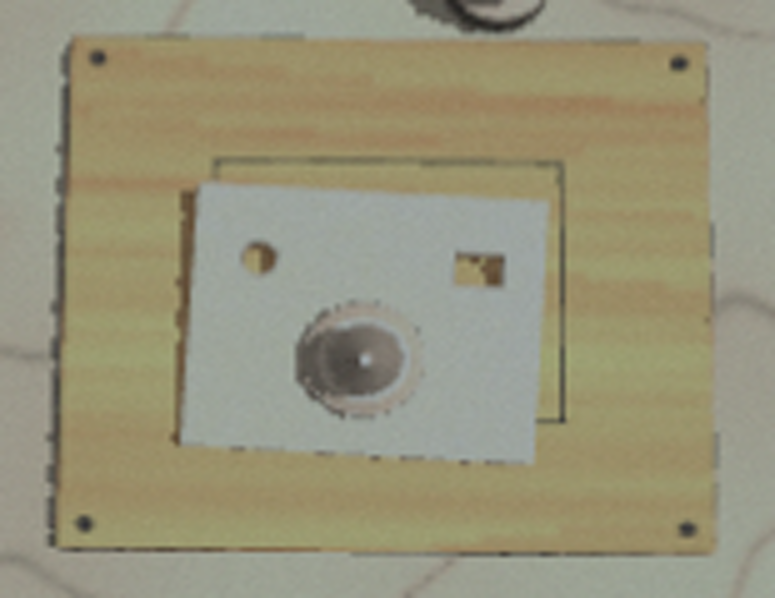

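The crop shows the plate rotated clockwise. Its top corners are at crop (197,184), (549,202), (535,464), (180,444). The pencil outline shows past its far and right edges, with corners (214,160), (563,162), (563,421). The hole is at (259,258) and the slot at (480,270).

```bash
cat > fit.py <<'E'
from h import *
from scipy.optimize import least_squares
from scipy.spatial.transform import Rotation as Ro
def rz(a): return Ro.from_euler('z',a).as_matrix()
def board_fit(n,pts,loc):
    f=lambda q:(pix(n,loc@rz(q[2]).T+[q[0],q[1],.018])-pts).ravel()
    r=least_squares(f,[.55,0,-.1]); return r.x,f(r.x)
# plate params in board frame: x,y of underside centre, yaw, tilt (near edge on the board)
def plate_pts(loc,q,b):
    R=rz(q[2])@Ro.from_euler('y',-q[3]).as_matrix()
    L=loc-np.array([-.065,0,0]); P=L@R.T
    near=np.array([q[0],q[1],0])+rz(q[2])@[-.065*np.cos(q[3]),0,0]
    return (P+near)@rz(b[2]).T+[b[0],b[1],.018]
def plate_fit(n,pts,loc,b,t0=.1,fixt=None):
    g=(lambda q:q) if fixt is None else (lambda q:np.r_[q[:3],fixt])
    f=lambda q:(pix(n,plate_pts(loc,g(q),b))-pts).ravel()
    r=least_squares(f,[-.02,0,0,t0] if fixt is None else [-.02,0,0]); return g(r.x),f(r.x)
PL=np.array([[.065,.08,.01],[.065,-.08,.01],[-.065,-.08,.01],[-.065,.08,.01],[.029,.05,.01],[.029,-.05,.01]])
BL=np.array([[.13,.15,0],[.13,-.15,0],[-.13,-.15,0],[-.13,.15,0],[.0655,.0805,0],[.0655,-.0805,0],[-.0655,-.0805,0]])
E
python3 - <<'E'
from fit import *
c=lambda a:(np.array(a,float)+.5)/[5,4.6]-.5+[265,212]
b,e=board_fit('top',c([(72,38),(708,43),(715,552),(55,547),(214,160),(563,162),(563,421)]),BL)
print('board',b,np.round(e,1))
P=c([(197,184),(549,202),(535,464),(180,444),(259,258),(480,270)])
for t in (None,.1,.105):
    q,e=plate_fit('top',P,PL,b,fixt=t); print('plate',q*[1e3,1e3,1,1],np.round(e,1))
print(readout.read_state()['clock'])
E
```

```text
board [ 0.55512493  0.001427   -0.12626273] [-0.1 -0.7 -0.3 -0.4  0.4  0.4  0.   0.2  0.4 -0.1 -0.4  0.3  0.1  0.2]
plate [-17.82016703  10.55785695  -0.04782058   0.08165758] [ 0.4 -0.3 -0.2 -0.2 -0.2  0.1  0.1  0.3  0.1  0.1 -0.3  0. ]
plate [-17.84390503  10.57992983  -0.04770734   0.1       ] [ 0.3 -0.4 -0.1 -0.2 -0.2  0.1  0.1  0.4  0.1  0.1 -0.2  0. ]
plate [-17.84984633  10.58591929  -0.04767644   0.105     ] [ 0.3 -0.4 -0.1 -0.2 -0.2  0.1  0.1  0.4  0.1  0.1 -0.2  0. ]
0.1
```

```bash
cat > inc.py <<'E'
from fit import *
B=np.array([0.55512,0.00143,-0.12626])
def inc(x,y,z,ay):
    "target TCP in board xy (mm), world z (mm), tool y-axis angle rel. board x (deg), tool down -> shift mm, turn deg in tool axes"
    s=readout.read_state(); R=s['eef_rot']; p=s['ee_pos']
    w=np.r_[B[:2],0]+rz(B[2])@[x/1e3,y/1e3,0]; w[2]=z/1e3
    a=B[2]+np.radians(ay); Y=np.array([np.cos(a),np.sin(a),0]); Z=np.array([0,0,-1.]); T=np.c_[np.cross(Y,Z),Y,Z]
    print('shift',np.round(R.T@(w-p)*1e3,1),'turn',np.round(np.degrees(Ro.from_matrix(R.T@T).as_rotvec()),2),'tgt',w)
def where():
    s=readout.read_state(); p=s['ee_pos']; q=rz(B[2]).T@(p-np.r_[B[:2],0])
    Y=rz(B[2]).T@s['eef_rot'][:,1]; print('t',s['clock'],'board xy mm',np.round(q*1e3,1),'z',round(p[2]*1e3,1),'ang',np.degrees(np.arctan2(Y[1],Y[0])),'F(board)',np.round(rz(B[2]).T@s['ft_force'],1),'g',s['grip_width'])
E
python3 -c "
from inc import *
where(); inc(-16,125,120,0)"
```

```text
t 0.1 board xy mm [-324.4  616.7  238.3] z 238.3 ang 71.81207493556855 F(board) [ 1.1 -0.3 -0.8] g 1.0023746837680307
shift [-446.5 -370.7  119. ] turn [-0.1   0.08 71.81] tgt [0.55498796 0.12744977 0.12      ]
```

send_rows(
  increments=[
    [[-446,-371,60],[0,0,72],0],
    [[-446,-371,60],[0,0,72],0],
    [[-446,-371,60],[0,0,72],0],
    [[-446,-371,60],[0,0,72],0],
    [[-446,-371,60],[0,0,72],0],
    [[-446,-371,60],[0,0,72],0],
    [[-446,-371,60],[0,0,72],0],
    [[-446,-371,60],[0,0,72],0],
    [[-446,-371,60],[0,0,72],0],
    [[-446,-371,60],[0,0,72],0],
    [[-446,-371,60],[0,0,72],0],
    [[-446,-371,60],[0,0,72],0],
    [[-446,-371,60],[0,0,72],0],
    [[-446,-371,60],[0,0,72],0],
    [[-446,-371,90],[0,0,72],0],
    [[-446,-371,119],[0,0,72],0],
    [[-446,-371,119],[0,0,72],0],
    [[-446,-371,119],[0,0,72],0],
  ],
)

```text
clock: 1.6
ee_pos: [0.5533, 0.128, 0.1191]
eef_rot: [[0.129, 0.992, -0.004], [0.992, -0.129, -0.001], [-0.002, -0.004, -1.0]]
ft_force: [0.3, 0.2, 0.3]
grip_width: 1.001
```

```bash
python3 -c "
from inc import *
where(); inc(-16,125,40,0)
im,d=snap('side','side1')
c=im[60:320,150:420][:,:,::-1]; cv2.imwrite('pics/c2.png',cv2.resize(c,None,fx=2.3,fy=2.3,interpolation=2))
print(pix('side',[readout.read_state()['ee_pos']]))"
```

```text
t 1.6 board xy mm [-17.7 125.3 119.1] z 119.1 ang -0.19367391911060466 F(board) [0.3 0.2 0.3] g 1.0013479499006854
shift [-0.2  2.1 79.1] turn [-0.23  0.09 -0.19] tgt [0.55498796 0.12744977 0.04      ]
[[275.14802881 193.60668471]]
```

View pics/c2.png

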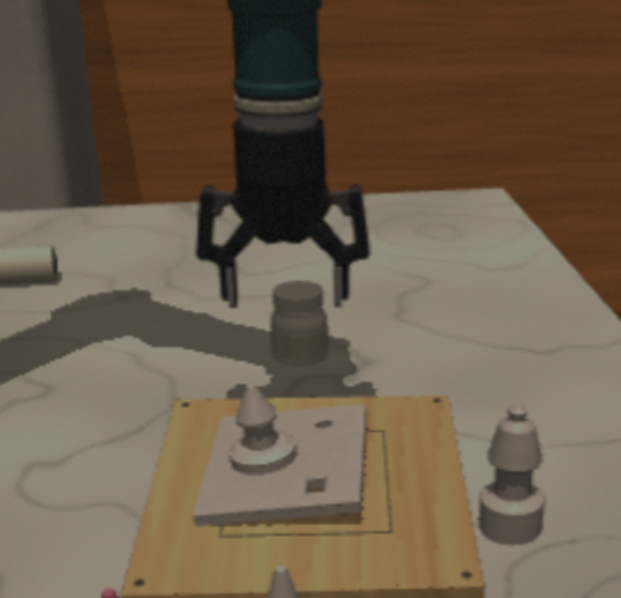

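The open fingertips are at crop (228,305) and (343,305), level with the TCP. That leaves them clear of the plate's left edge and of the jar behind. Next I descend.

send_rows(
  increments=[
    [[0,2,40],[0,0,0],0],
    [[0,2,75],[0,0,0],0],
    [[0,2,90],[0,0,0],0],
    [[0,2,98],[0,0,0],0],
    [[0,2,98],[0,0,0],0],
    [[0,2,98],[0,0,0],0],
  ],
)

```text
clock: 2.15
ee_pos: [0.5579, 0.1286, 0.0236]
eef_rot: [[0.128, 0.992, 0.002], [0.992, -0.128, 0.001], [0.001, 0.002, -1.0]]
ft_force: [-0.0, 0.9, 1.0]
grip_width: 1.002
```

```bash
python3 -c "
from inc import *
where(); inc(-16,105,21,0); inc(-16,91,21,0)
im,d=snap('side','side2')
c=im[130:320,190:390][:,:,::-1]; cv2.imwrite('pics/c3.png',cv2.resize(c,None,fx=3,fy=3,interpolation=2))
print((pix('side',[readout.read_state()['ee_pos']])-[190,130])*3)"
```

```text
t 2.15 board xy mm [-13.2 126.5  23.6] z 23.6 ang -0.1479073780631008 F(board) [-0.2  0.9  1. ] g 1.0021398700459219
shift [-21.5  -2.7   2.6] turn [ 0.13 -0.05 -0.15] tgt [0.55246947 0.10760897 0.021     ]
shift [-35.5  -2.7   2.6] turn [ 0.13 -0.05 -0.15] tgt [0.55070652 0.09372042 0.021     ]
[[266.18464138 315.70468925]]
```

View pics/c3.png

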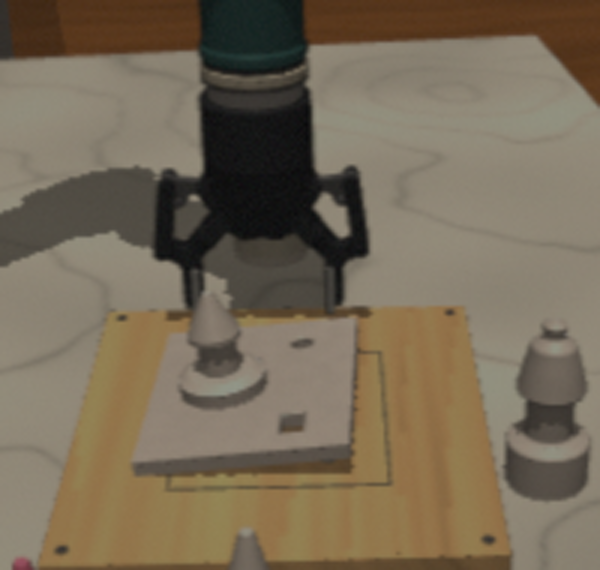

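The fingertips at crop (192,308) and (332,310) sit about 5 mm behind the TCP, roughly 10 mm above the board. I go 6 mm lower, then start the sideways push.

send_rows(
  increments=[
    [[0,-2,4],[0,0,0],0],
    [[0,-2,6],[0,0,0],0],
    [[-5,-2,6],[0,0,0],0],
    [[-10,-2,6],[0,0,0],0],
    [[-15,-2,6],[0,0,0],0],
    [[-20,-2,6],[0,0,0],0],
    [[-23,-2,6],[0,0,0],0],
    [[-26,-2,6],[0,0,0],0],
    [[-28,-2,6],[0,0,0],0],
    [[-28,-2,6],[0,0,0],0],
    [[-28,-2,6],[0,0,0],0],
  ],
)

```text
clock: 3.12
ee_pos: [0.5514, 0.1003, 0.0163]
eef_rot: [[0.129, 0.992, 0.0], [0.992, -0.129, -0.0], [-0.0, 0.0, -1.0]]
ft_force: [-0.3, 0.5, 0.5]
grip_width: 1.0
```

```bash
python3 -c "
from inc import *
where()
im,d=snap('top','top3')
a=im[212:342,265:420][:,:,::-1]; cv2.imwrite('pics/c4.png',cv2.resize(a,None,fx=5,fy=4.6,interpolation=2)[:598])"
```

```text
t 3.1167 board xy mm [-16.2  97.6  16.3] z 16.3 ang -0.18184404031920903 F(board) [-0.3  0.5  0.5] g 0.9997730406124713
```

View pics/c4.png

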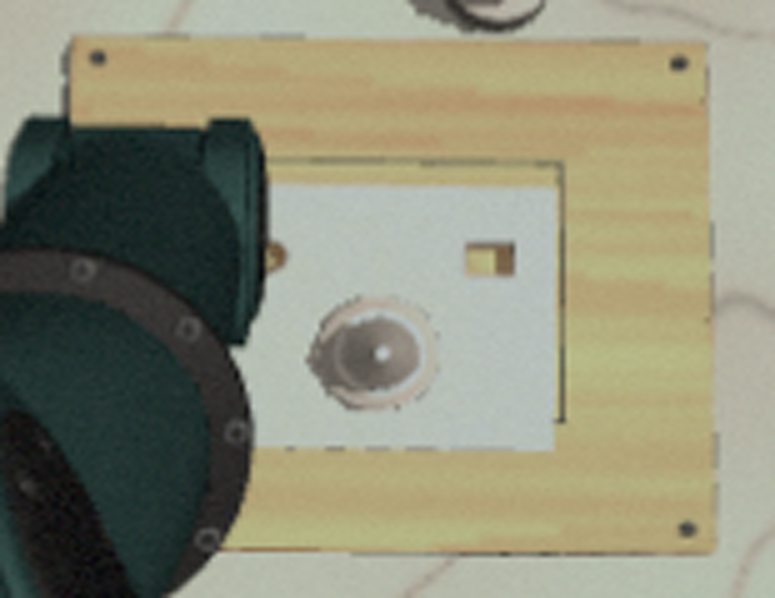

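The plate is now nearly parallel to the outline. Its right edge runs from (558,188) to (553,450), with the slot at (490,259).

Run:
```python
from inc import *
c=lambda a:(np.array(a,float)+.5)/[5,4.6]-.5+[265,212]
q,e=plate_fit('top',c([(558,188),(553,450),(490,259)]),PL[[1,2,5]],B,fixt=.105); print(q*[1e3,1e3,1,1],np.round(e,1))
```

```text
[-1.38122459e+01  4.39094351e+00 -1.32037791e-02  1.05000000e-01] [-0.1 -0.1 -0.   0.2  0.1 -0.1]
```

send_rows(
  increments=[
    [[-2,0,0],[0,0,-0.3],0],
    [[-4,0,0],[0,0,-0.6],0],
    [[-4.5,0,0],[0,0,-0.6],0],
    [[-4.5,0,0],[0,0,-0.6],0],
    [[-4.5,0,0],[0,0,-0.6],0],
    [[0,0,0],[0,0,-0.6],0],
    [[10,0,0],[0,0,0],0],
    [[30,0,0],[0,0,0],0],
    [[30,0,-30],[0,0,0],0],
    [[30,0,-70],[0,0,0],0],
    [[30,0,-110],[0,0,0],0],
    [[30,0,-150],[0,0,0],0],
    [[30,0,-150],[0,0,0],0],
  ],
)

```text
clock: 4.25
ee_pos: [0.5602, 0.1317, 0.1735]
eef_rot: [[0.129, 0.992, 0.013], [0.992, -0.129, 0.004], [0.006, 0.013, -1.0]]
ft_force: [1.9, 0.9, 0.4]
grip_width: 1.0
```

```bash
python3 -c "
from inc import *
where(); inc(-115,0,166,90)"
```

```text
t 4.25 board xy mm [-11.4 129.9 173.5] z 173.5 ang -0.194985148322093 F(board) [1.8 1.1 0.4] g 0.9999887123909698
shift [-130.3 -103.2    5.5] turn [  0.83   0.33 -90.19] tgt [0.44103542 0.01591135 0.166     ]
```

send_rows(
  increments=[
    [[-128,-99,0],[0,0,-90],0],
    [[-128,-99,0],[0,0,-90],0],
    [[-128,-99,0],[0,0,-90],0],
    [[-128,-99,0],[0,0,-90],0],
    [[-128,-99,0],[0,0,-90],0],
    [[-128,-99,0],[0,0,-90],0],
    [[-128,-99,0],[0,0,-90],0],
    [[-128,-99,0],[0,0,-90],0],
    [[-128,-99,0],[0,0,-90],0],
    [[-128,-99,0],[0,0,-90],0],
    [[-128,-99,0],[0,0,-90],0],
    [[-128,-99,0],[0,0,-90],0],
    [[-128,-99,0],[0,0,-90],0],
    [[-128,-99,0],[0,0,-90],0],
    [[-128,-99,0],[0,0,-90],0],
    [[-128,-99,0],[0,0,-90],0],
  ],
)

```text
clock: 5.58
ee_pos: [0.4405, 0.0163, 0.1664]
eef_rot: [[-0.991, 0.131, 0.0], [0.131, 0.991, -0.0], [-0.0, 0.0, -1.0]]
ft_force: [-0.6, -0.2, -1.2]
grip_width: 1.002
```

```bash
python3 -c "
from inc import *
where(); inc(-115,0,16.5,90)
im,d=snap('top','top4')
a=im[212:342,265:420][:,:,::-1]; cv2.imwrite('pics/c5.png',cv2.resize(a,None,fx=5,fy=4.6,interpolation=2)[:598])"
```

```text
t 5.5833 board xy mm [-115.6    0.3  166.4] z 166.4 ang 89.71562569737654 F(board) [-0.6 -0.3 -1.2] g 1.0024410353599662
shift [ -0.6  -0.3 149.9] turn [ 0.    0.01 -0.28] tgt [0.44103542 0.01591135 0.0165    ]
```

View pics/c5.png

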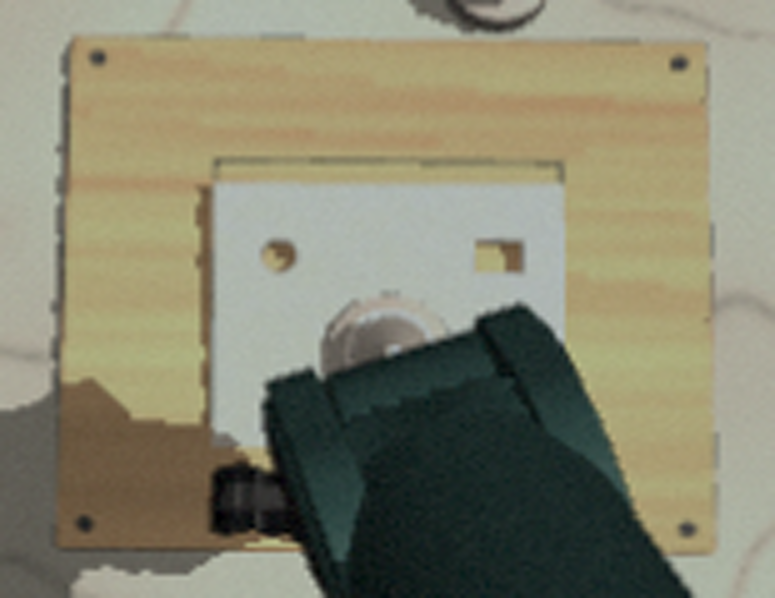

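The plate's far corners are at (214,183) and (565,184), the hole at (278,256) and the slot at (499,256). It now looks parallel to the outline.

Run:
```python
from inc import *
c=lambda a:(np.array(a,float)+.5)/[5,4.6]-.5+[265,212]
q,e=plate_fit('top',c([(214,183),(565,184),(210,444),(278,256),(499,256)]),PL[[0,1,3,4,5]],B,fixt=.105); print(q*[1e3,1e3,1,1],np.round(e,1))
```

```text
[-1.35155423e+01  2.69759968e-01  2.66359856e-03  1.05000000e-01] [-0.  -0.3 -0.1  0.1  0.1  0.3  0.2 -0.2 -0.1  0.1]
```

Only +13.5 mm in x remains. I'll half-close the fingers and tilt the tool back by 7° so the gripper body stays clear of the leaning spire, then descend behind the near edge.

send_rows(
  increments=[
    [[0,0,30],[0,-3,0],0.5],
    [[0,0,60],[0,-7,0],0.5],
    [[0,0,90],[0,-7,0],0.5],
    [[0,0,115],[0,-7,0],0.5],
    [[0,0,130],[0,-7,0],0.5],
    [[0,0,139],[0,-7,0],0.5],
    [[0,0,139],[0,-7,0],0.5],
    [[0,0,139],[0,-7,0],0.5],
    [[0,0,139],[0,-7,0],0.5],
  ],
)

```text
clock: 6.38
ee_pos: [0.4283, 0.0085, 0.0361]
eef_rot: [[-0.989, 0.124, 0.076], [0.121, 0.992, -0.045], [-0.081, -0.035, -0.996]]
ft_force: [-0.9, -0.9, -0.4]
grip_width: 0.498
```

```bash
python3 -c "
from inc import *
where()
im,d=snap('side','side5')
c=im[130:320,170:370][:,:,::-1]; cv2.imwrite('pics/c6.png',cv2.resize(c,None,fx=3,fy=3,interpolation=2))
print((pix('side',[readout.read_state()['ee_pos']])-[170,130])*3)"
```

```text
t 6.3833 board xy mm [-126.7   -8.9   36.1] z 36.1 ang 90.08328995062372 F(board) [-0.7 -1.  -0.4] g 0.4983791854886941
[[134.71491185 405.08600241]]
```

View pics/c6.png

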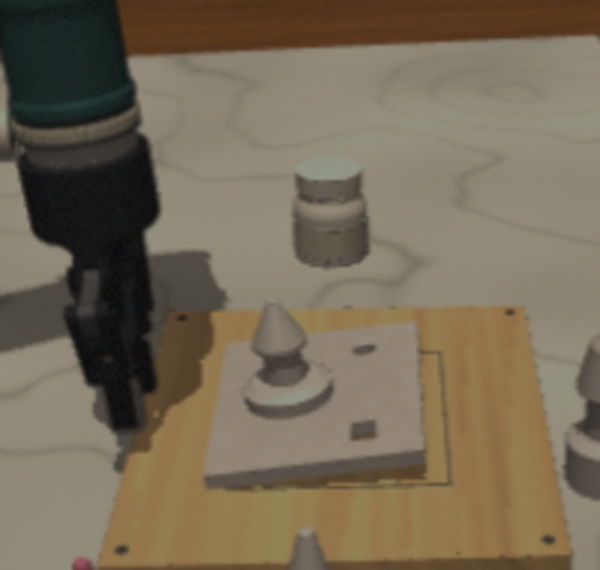

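The gripper is behind the near edge but not on the commanded pose, so it may be at a reach limit. I'll check the joints.

```bash
python3 -c "
from inc import *
s=readout.read_state(); print(np.round(s['joints'],1),np.round(s['qvel'],1),s['ee_pos']); where(); inc(-112,0,27,90)"
```

```text
[  2.1  36.7 -15.3 139.   83.2  12.3  -9.7] [ -3.3  -1.8   6.4  -0.  -25.7  -5.8  28.1] [0.42796658 0.008518   0.03471037]
t 6.4333 board xy mm [-127.    -9.    34.7] z 34.7 ang 90.04047037757196 F(board) [-0.3 -1.1 -0.9] g 0.49679629424112254
shift [-14.4   9.2   8.6] turn [-1.86  4.55  0.11] tgt [0.44401154 0.01553358 0.027     ]
```

send_rows(
  increments=[
    [[0,0,0],[0,0,0],0.5],
    [[0,0,0],[0,0,0],0.5],
    [[0,0,0],[0,0,0],0.5],
  ],
)

```text
clock: 6.68
ee_pos: [0.4278, 0.0081, 0.0365]
eef_rot: [[-0.989, 0.126, 0.075], [0.122, 0.991, -0.044], [-0.08, -0.034, -0.996]]
ft_force: [-0.3, 0.3, -0.4]
grip_width: 0.5
```

```bash
python3 -c "
from inc import *
s=readout.read_state(); print(np.round(s['joints'],1),np.round(s['qvel'],1),s['ee_pos']); where(); inc(-112,0,27,90)"
```

```text
[  1.7  36.4 -14.7 139.   82.   12.   -8.5] [-0.5 -0.3  0.1  0.1  1.   0.3 -0.8] [0.4278026 0.008061  0.0365068]
t 6.6833 board xy mm [-127.1   -9.5   36.5] z 36.5 ang 90.0202263913511 F(board) [-0.3  0.3 -0.4] g 0.5000839776047036
shift [-14.4   9.8  10.4] turn [-1.97  4.56  0.1 ] tgt [0.44401154 0.01553358 0.027     ]
```

Joint 4 is at its limit, so I raise, move away from the base to x ≈ -98 mm and use a 4° tilt.

```bash
python3 -c "
from inc import *
inc(-98,0,75,90)"
```

```text
shift [-32.1   8.1 -36.4] turn [-1.97  4.56  0.1 ] tgt [0.4579001  0.01377063 0.075     ]
```

send_rows(
  increments=[
    [[-2,2,-20],[0,0,0],0.5],
    [[-3,8,-40],[-1,1,0],0.5],
    [[-20,8,-38],[-2,1,0],0.5],
    [[-32,8,-36],[-2,1,0],0.5],
    [[-32,8,-36],[-2,1,0],0.5],
    [[-32,8,-36],[-2,1,0],0.5],
    [[-32,8,-36],[-2,1,0],0.5],
  ],
)

```text
clock: 7.27
ee_pos: [0.4563, 0.0138, 0.0742]
eef_rot: [[-0.991, 0.122, 0.06], [0.121, 0.993, -0.008], [-0.061, -0.0, -0.998]]
ft_force: [0.1, 0.2, -0.3]
grip_width: 0.497
```

```bash
python3 -c "
from inc import *
s=readout.read_state(); print(np.round(s['joints'],1),np.round(s['qvel'],1),s['eef_rot'][:,2]); where(); inc(-98,0,29,90)"
```

```text
[ 12.6  33.7 -27.3 133.9  53.7  19.8  21.3] [-0.4  0.3 -0.2  0.8  0.3  0.1 -0.1] [ 0.06003017 -0.00761077 -0.99816755]
t 7.2667 board xy mm [-99.6  -0.2  74.2] z 74.2 ang 90.25519823360146 F(board) [ 0.   0.2 -0.3] g 0.49717791515681403
shift [ 1.2  0.2 45.2] turn [-0.01  3.47  0.26] tgt [0.4579001  0.01377063 0.029     ]
```

send_rows(
  increments=[
    [[0,0,20],[0,0,0],0.5],
    [[1,0,35],[0,0,0],0.5],
    [[1,0,43],[0,0,0],0.5],
    [[1,0,47],[0,0,0],0.5],
    [[1,0,47],[0,0,0],0.5],
    [[1,0,47],[0,0,0],0.5],
  ],
)

```text
clock: 7.77
ee_pos: [0.4586, 0.014, 0.0273]
eef_rot: [[-0.991, 0.121, 0.06], [0.12, 0.993, -0.007], [-0.061, 0.0, -0.998]]
ft_force: [-0.4, 0.2, -0.1]
grip_width: 0.498
```

```bash
python3 -c "
from inc import *
s=readout.read_state(); print(np.round(s['joints'],1)); where()
im,d=snap('side','side7')
c=im[130:320,170:370][:,:,::-1]; cv2.imwrite('pics/c7.png',cv2.resize(c,None,fx=3,fy=3,interpolation=2))
print((pix('side',[s['ee_pos']])-[170,130])*3)"
```

```text
[  3.6  38.2 -15.5 134.8  66.   11.4   9.5]
t 7.7667 board xy mm [-97.3   0.4  27.3] z 27.3 ang 90.30419584085031 F(board) [-0.4  0.1 -0.1] g 0.4982226492854375
[[185.54137909 406.52001048]]
```

View pics/c7.png

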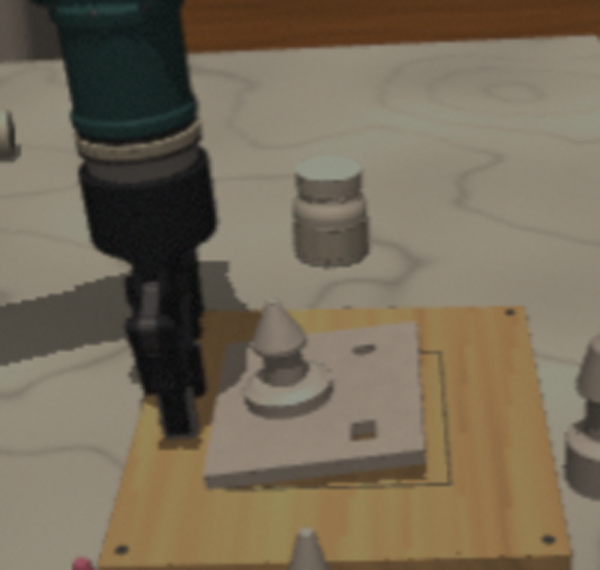

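The fingertips at (180,435) are just above the board behind the near edge, and the body is well clear of the spire. Now a slow push in +x.

send_rows(
  increments=[
    [[-3,0,0],[0,0,0],0.5],
    [[-5,0,0],[0,0,0],0.5],
    [[-7,0,0],[0,0,0],0.5],
    [[-8,0,0],[0,0,0],0.5],
    [[-9,0,1],[0,0,0],0.5],
    [[-10,0,1],[0,0,0],0.5],
    [[-11,0,1],[0,0,0],0.5],
    [[-12,0,1],[0,0,0],0.5],
    [[-13,0,1],[0,0,0],0.5],
    [[-14,0,1],[0,0,0],0.5],
    [[-14,0,1],[0,0,0],0.5],
  ],
)

```text
clock: 8.73
ee_pos: [0.4742, 0.0118, 0.0272]
eef_rot: [[-0.991, 0.123, 0.062], [0.122, 0.992, -0.007], [-0.062, 0.001, -0.998]]
ft_force: [-1.0, 0.2, -0.0]
grip_width: 0.5
```

Run:
```python
from inc import *
where()
im,d=snap('top','top8')
def plane(n):
    # plate tilt from depth: sample the far strip and right strip
    W=[]
    for v in range(248,285):
        for u in range(300,380):
            if d[v,u]>0:
                w=world('top',[(u,v)],d=[d[v,u]])[0]; q=rz(B[2]).T@(w-np.r_[B[:2],.018]); W.append(q)
    W=np.array(W); m=(abs(W[:,0]-.035)<.02)&(abs(W[:,1])<.07)&(W[:,2]<.045); W=W[m]; print(len(W),np.median(W[:,2])); 
    for x in (.02,.035,.05): print(x,np.median(W[abs(W[:,0]-x)<.004][:,2]))
plane('top')
```

```text
t 8.7333 board xy mm [-81.6   0.1  27.2] z 27.2 ang 90.19356691874339 F(board) [-1.   0.1 -0. ] g 0.5002275296173534
1084 0.021874158179632137
0.02 0.019713491879497686
0.035 0.02179766668545992
0.05 0.02369004554624767
```

send_rows(
  increments=[
    [[-1,0,0],[0,0,0],0.5],
    [[-2,0,0],[0,0,0],0.5],
    [[-3,0,0],[0,0,0],0.5],
    [[-3.5,0,0],[0,0,0],0.5],
    [[-4,0,0],[0,0,0],0.5],
    [[-4,0,0],[0,0,0],0.5],
    [[-4,0,0],[0,0,0],0.5],
  ],
)

```text
clock: 9.37
ee_pos: [0.4778, 0.0115, 0.0275]
eef_rot: [[-0.991, 0.122, 0.062], [0.122, 0.993, -0.006], [-0.062, 0.001, -0.998]]
ft_force: [-0.0, 0.2, 0.2]
grip_width: 0.499
```

```bash
cat > pl.py <<'E'
from inc import *
def chk(tag):
    where(); im,d=snap('top',tag)
    v,u=np.mgrid[240:315,295:385]; v=v.ravel();u=u.ravel(); k=d[v,u]>0; u,v=u[k],v[k]
    W=(world('top',np.c_[u,v],d=d[v,u])-np.r_[B[:2],.018])@rz(B[2])
    # relative to bare board
    b=W[(W[:,0]>.075)&(abs(W[:,1])<.07)]; print('board z',np.median(b[:,2]) if len(b) else None)
    for x in (.02,.035,.05):
      for y in (-.03,.03,-.07):
        print(x,y,round(np.median(W[(abs(W[:,0]-x)<.005)&(abs(W[:,1]-y)<.008)][:,2])*1e3,1),end=' | ')
    print()
    a=im[212:342,265:420][:,:,::-1]; cv2.imwrite(f'pics/{tag}c.png',cv2.resize(a,None,fx=5,fy=4.6,interpolation=2)[:598])
E
python3 -c "
from pl import *
chk('top9')"
```

```text
t 9.3667 board xy mm [-78.    0.3  27.5] z 27.5 ang 90.21741336202483 F(board) [-0.   0.2  0.2] g 0.49936042305083883
board z -9.601770302556864e-05
0.02 -0.03 10.3 | 0.02 0.03 10.9 | 0.02 -0.07 9.6 | 0.035 -0.03 9.8 | 0.035 0.03 9.4 | 0.035 -0.07 9.6 | 0.05 -0.03 9.6 | 0.05 0.03 9.3 | 0.05 -0.07 9.9 |
```

The plate dropped: its upper face is about 10 mm above the board everywhere. I'll back off, lift away and check.

send_rows(
  increments=[
    [[3,0,0],[0,0,0],0.5],
    [[8,0,0],[0,0,0],0.5],
    [[14,0,0],[0,0,0],0.5],
    [[16,0,-20],[0,0,0],0.5],
    [[16,0,-60],[0,0,0],0.5],
    [[16,0,-100],[0,0,0],0.5],
    [[16,0,-140],[0,0,0],0.5],
    [[16,120,-140],[0,0,0],0.5],
    [[16,160,-140],[0,0,0],0.5],
    [[16,200,-140],[0,0,0],0.5],
    [[16,200,-140],[0,0,0],0.5],
    [[16,200,-140],[0,0,0],0.5],
    [[16,200,-140],[0,0,0],0.5],
    [[16,200,-140],[0,0,0],0.5],
  ],
)

```text
clock: 10.58
ee_pos: [0.4766, 0.2154, 0.1664]
eef_rot: [[-0.991, 0.117, 0.062], [0.117, 0.993, -0.005], [-0.062, 0.002, -0.998]]
ft_force: [-0.9, -0.6, -0.1]
grip_width: 0.498
```

```bash
python3 -c "
from pl import *
chk('top10'); snap('side','side10')"
```

```text
t 10.5833 board xy mm [-104.9  202.4  166.4] z 166.4 ang 90.49301313072039 F(board) [-0.8 -0.7 -0.1] g 0.4980988244724772
board z 3.258361954740566e-05
0.02 -0.03 10.0 | 0.02 0.03 9.0 | 0.02 -0.07 9.7 | 0.035 -0.03 9.6 | 0.035 0.03 9.7 | 0.035 -0.07 10.1 | 0.05 -0.03 10.0 | 0.05 0.03 10.0 | 0.05 -0.07 9.4 |
```

View pics/top10c.png

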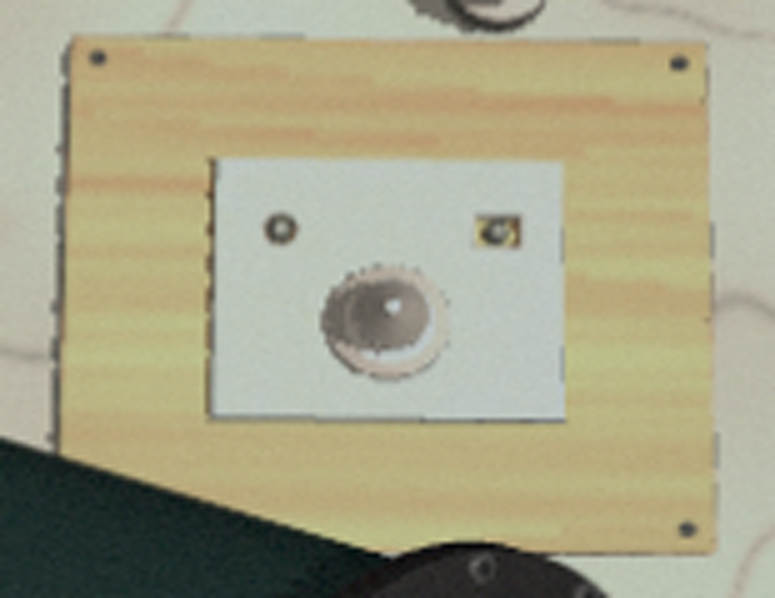

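View pics/side10.png

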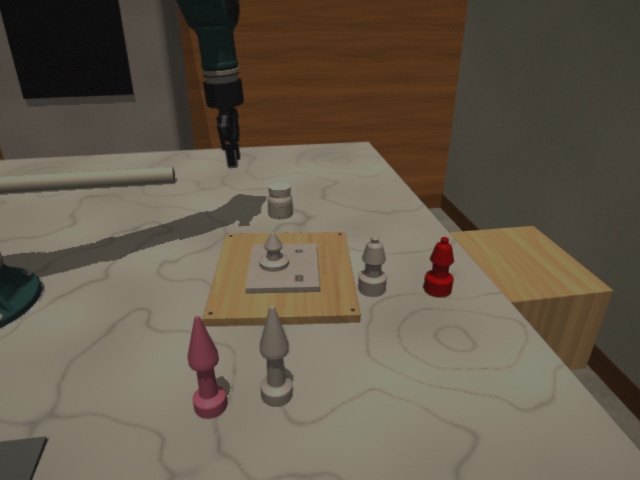

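Both pins show in the openings, at crop (281,229) and (498,231), and the plate fills the outline. The jar (280,200) and the finials (373,265) and (276,355) are upright where they were. The robot is clear, so I sign off.

```bash
python3 -c "
from rig import workorder
print(workorder.sign_off())"
```

```text
the job is handed in; nothing more can be done
None
```

The plate is seated on both pins and lies flat on the board; I handed the job in at about 10.7 s of the 54 s allowed. I pushed its left edge with the two open fingertips, which brought it to about 0.3 mm and 0.003 rad of home sideways. I then pushed the near edge with half-closed fingers until it dropped.

**Last checks**
- **Flatness:** the plate's upper face measured 9.0–10.1 mm above the board at nine points, for a 10 mm plate. That means flat, within the depth camera's noise.
- **Pins:** both show inside the hole and the slot, and the plate fills the pencil outline. I judged the pin centring by eye in the enlarged picture and did not measure it in millimetres.
- **Finials and jar:** upright and, by eye, where they were at the start.
- **Spire:** the gripper was clear of it in every picture I viewed. I did not take a picture during the last few millimetres of the near-edge push, but wrist force readings at the end of each move stayed around 2 N or less.
- **Robot:** clear of everything at hand-in.

One thing went wrong on the way. The first approach behind the near edge, at a 7° tilt, was out of reach, and the arm stopped about 15 mm off the commanded pose without touching anything. I raised it and came down again closer to the plate, tilted about 3.5°.

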